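Square up a craft frame corner and hold it

TASK

On the gluing board, slip the loose wooden sleeve down over the upright corner dowel until it sits on the frame, and let go of it. Then take the wooden square by its grip block, lay it flat on the board inside the frame corner and press it in until its two outer faces lie flush against both frame strips, bringing the leaning strip out to a right angle; finish while still gripping the square and pressing it there, because the leaning strip springs back when let go. Leave the jar, the glue bottle and the plaster fish where they are.

Things in the scene. Friction and masses are not known exactly. Their poses are not given: they have to be found in the camera images.
- corner (a point): Inner corner of the half-made frame, on top of the fixed plywood gluing board (205 x 205 mm, 9 mm thick; this point is 9 mm above the table). Its x axis points square into the fixed strip, its y axis square into the pivoting strip once that stands at a right angle; z up. The board reaches from -160 to +45 mm along both axes. The corner is open towards -x and -y
- plate: Fixed frame strip, 20 wide x 147 long x 18 mm high, standing on the board along the corner's y axis. Origin at the corner point; its inner face is the plane x = 0, from y = -3 to -150 mm; axes as the corner's. Wood on wood rubs strongly here (0.5 to 0.7 of the pressing force), so rubbing along one strip can feel like touching the other
- stud (a joint): Angle of the pivoting frame strip about the dowel, rad: 0 = at a right angle to the fixed strip, positive = leaning into the corner's space; starts near 0.14, stops at -0.06 and 0.25. Sprung: bringing it to 0 takes about 0.42 Nm (4 N at 110 mm from the dowel) plus 0.08 Nm of friction; it resists 3 Nm per rad more beyond, and returns to about 0.14 when let go
- dowel_top (a point): Centre of the top of the upright wooden dowel, 12 mm diameter, fixed to the board through the frame's outer corner (+10, +10 mm from the corner point); the top is 81 mm above the table and 54 mm above the strips' upper faces
- sleeve_center (a point): Centre (half-way up) of the loose wooden sleeve: an upright tube 30 mm outer diameter, 15 mm bore, 46 mm high, 25 g, standing on the table. On the dowel it sits on the strips with this centre 50 mm above the table
- square_grip (a point): Point on the axis of the square's upright grip block, 40 mm above the underside. The block is 24 mm thick along the diagonal towards the heel, 44 mm long across it, and reaches from 14 to 64 mm above the underside. The heel (outer corner) lies +42, +42 mm from here along its own x, y; the outer faces look to +x and +y. Seated, its axes agree with the corner's
- square: The loose wooden square lying flat: an L of two arms 28 mm wide, 14 mm thick, stiffened by a diagonal brace; each outer face ends 110 mm from the heel, and a 9 mm notch is cut out of the heel. 0.15 to 0.3 kg. Origin on its underside, straight below the grip point; axes as square_grip
- heel (a point): Heel of the square at its underside: where its two outer faces would meet (in the small notch)
- sleeve: The same sleeve; origin at the centre of its underside
- jar: Bystander: closed paint jar, 34 mm diameter, 50 mm high; origin at its underside
- glue: Bystander: glue bottle, 50 mm diameter, 130 mm high; origin at its underside
- fish: Bystander: flat plaster fish, about 97 x 46 x 12 mm, lying along its x; origin under its head
- stud_end (a point): Free end of the pivoting strip: lower edge of its inner face, at board height. The strip is 20 wide x 160 long x 18 mm high, both strips' tops are 27 mm above the table; this point lies 150 mm along the strip from the dowel axis, and the strip's inner face 10 mm inwards of that axis
Mind the look-alikes: they are no part of the job. Several things look just like the square: the one meant starts nearest to the robot's base.

How it is judged:
On the way, in this order (a step that is already met when the one before it is completed fails the run):
1. the sleeve sits on the frame around the dowel, let go (horizontal distance between sleeve_center and dowel_top below 0.004 m and height (world z) of sleeve_center below 0.053 m and contact force between the fingers and sleeve below 0.1 N), for 0.2 s.
2. the square lies in the corner, touching both strips, the strips at a right angle (contact force between square and plate above 0.5 N and contact force between square and stud above 0.5 N and horizontal distance between heel and corner below 0.004 m and value of joint stud between -0.025 and 0.025 rad), for 0.3 s.
At the end, for the whole second after the job is handed in: Sleeve on the dowel, seated within 3 mm. Fingers hold the square, still, flat on the board (5 mm, 0.05 rad), heel within 4 mm of the corner, in line with the fixed strip within 0.025 rad, pressing each strip with over 0.5 N; pivoting strip within 0.025 rad of a right angle (all of step 2 and horizontal distance between sleeve_center and dowel_top below 0.004 m and height (world z) of sleeve_center below 0.053 m and contact force between the fingers and square above 2 N and z of heel in the frame of corner below 0.005 m and angle between square_grip's own z axis and vertical below 0.05 rad and angle between the x axis of square_grip and the x axis of corner, either way round below 0.025 rad and linear speed of square below 0.01 m/s); the arm keeps its last pose, push and grip.
It fails at once if the jar is moved by more than 30 mm (distance of jar from where it was at the start of the episode above 0.03 m).
It fails at once if the glue bottle is moved by more than 30 mm (distance of glue from where it was at the start of the episode above 0.03 m).
It fails at once if the plaster fish is moved by more than 30 mm (distance of fish from where it was at the start of the episode above 0.03 m).
It also fails if it takes over 72 s, if anything falls off the work surface, if the arm or the gripper's body presses on something with over 40 N, if the wrist force passes 120 N, or if a joint passes its speed limit or range.

ROBOT

A 6-joint arm with a two-finger parallel gripper is mounted at the origin on the work surface. World frame = base frame: x ahead of the robot, y to its left, z up, the work surface at z = 0. Lengths are in m, angles in rad, forces in N, time in s.
With the tool pointing down it reaches from about 0.25 to 0.775 m from the base axis. Payload 4 kg.
Tool frame: the origin (TCP) lies where the fingers leave the gripper's body, on its centre line; the fingertips stand 73 mm ahead of it and the grasp point (between the pads) lies 54 mm ahead of it (arm.hold_point_z is the distance from the TCP to the grasp point, in m); z points along the fingers, x is the direction in which the jaws open and shut, and the axes are right-handed (so a half turn about z gives the same grasp; the last joint's range is limited). The gripper opens to 85 mm and grips with 20 to 120 N. Pads are 22 mm wide; open, the fingers measure 114 mm over their backs; the gripper's body (76 mm by 85 mm) begins 54 mm behind the grasp point. The pads swing forward as they close: fully open they stand 13 mm farther back than shut.
Start: joints at [-1.36, 0.087, 1.371, -0, 1.684, -0.103], TCP at [0.17, -0.523, 0.304] pointing down, gripper open.
Joint ranges: [-3.1, 3.1], [-0.76, 2.03], [0.27, 2.55], [-1.08, 4.22], [0.17, 2.65], [-2.57, 2.57]. Speed limits (rad/s): [2.79, 2.79, 3.14, 3.14, 3.14, 3.14].

INTERFACE

Orientations are given as a rotation vector (axis times angle).
In Python, from plant import arm gives the robot as it stands.
- The arm moves only by the tool play_rows, never from a script. Its argument "targets" is text: rows parted by semicolons, each of 7 numbers parted by spaces: the shift along the tool's x, y, z in mm, then the turn, a rotation vector about the tool's x, y, z in rad, then the opening, from 0 (shut) to 1 (fully open). A call has exactly 10 rows; each row is the pose to reach, as a shift and turn from the pose measured when the call began, along the tool's axes at that moment; what a row does not reach only later rows make up. A row lasts 1/8 s, in which the tool goes at most 62.5 mm and 10.7 degrees, less where a joint would pass 70% of its speed; a pose out of reach is approached as far as the arm can. A call with a gripper value outside its range is refused whole. The fingers move at their own pace and stop on an object; "squeeze" is the grip in N (left out, the last holds). Time passes only in rows, so rows that repeat a pose let the fingers close, or fill a call up. It gives the time, the measured TCP pose, the force and the opening at its end, in the units of the state.
- arm.read_state(): the state, without advancing time (a new reading comes with each control period).
- arm.read_camera(name): name is "scene" or "top"; returns (picture, depth): 400x640x3 uint8, red, green, blue; 400x640 float32, m along the optical axis (not along the pixel's ray), 0 where there is no reading.
- arm.camera_model(name): a dict with "mtx" (3x3 intrinsics, pixels), "k1" (the pictures are not rectified: a ray, as slopes to the right and down, at radius r is drawn at 1 + k1 r^2 times it, then the intrinsics apply), "R" (3x3) and "t" (3): a world point X has camera coordinates R X + t. Camera axes: x right, y down, z forward; pixel columns grow to the right and rows downward; lengths in m; the calibration is good to about 2 mm. A picture is of the moment at which its call begins. camera_model takes no time and is no camera call.
- arm.finish_job(): hands the job in, once; it reports no verdict.
The state is a dict: "clock": time; "qpos": joint angles; "qvel": joint speeds; "effort": joint torques, N m; "tool_pos": TCP position; "orientation": TCP orientation; "wrist_force": force on the tool from outside, world axes, zero at the start; "wrist_torque": the same for the moment, N m; "finger_gap": finger opening in m.
Only numpy, scipy, OpenCV 4.12 (cv2) and the standard library are available. Lean on these libraries where they do the work, as an engineer would, in place of code of your own. Each camera call takes 0.05 s, during which the arm holds its last target. There are 200 camera calls.

## Working session

There is one attempt and no reset: what is moved stays moved. The work goes in short steps, Python scripts to look and compute and a tool call to move; the robot and the scene stay as the last step left them, time stands still between calls to the robot, and variables do not carry over. Pictures are saved under pics/ and viewed, about 8 in all and at most 12, crops included, and the job is handed in when it is done.

Besides the shell and the picture viewer there is one more tool, called after "Request:" as name(argument=value, ...) on one line, values as JSON. play_rows: Moves the arm, as the interface text tells. Its arguments: {"type":"object","properties":{"targets":{"type":"string"},"squeeze":{"type":"number"}},"required":["targets"]}

```bash
ls; mkdir -p pics
python3 - <<'E'
from plant import arm
import cv2,numpy as np
for n in("scene","top"):
    p,d=arm.read_camera(n); np.savez(f"pics/{n}0.npz",p=p,d=d); cv2.imwrite(f"pics/{n}0.png",p[:,:,::-1])
    m=arm.camera_model(n); print(n,{k:np.round(v,4).tolist() for k,v in m.items()})
print(arm.read_state(),arm.hold_point_z)
E
```

```text
pics
scene {'mtx': [[412.064, 0.0, 311.3293], [0.0, 412.064, 198.2906], [0.0, 0.0, 1.0]], 'k1': 0.0169, 'R': [[0.1184, 0.9929, -0.0079], [0.773, -0.0972, -0.627], [-0.6233, 0.0681, -0.779]], 't': [0.0433, -0.3819, 1.5734]}
top {'mtx': [[422.308, 0.0, 319.3858], [0.0, 422.308, 198.5749], [0.0, 0.0, 1.0]], 'k1': -0.0301, 'R': [[0.0702, -0.9975, 0.0006], [-0.9751, -0.0688, -0.2107], [0.2102, 0.0142, -0.9775]], 't': [-0.1268, 0.545, 1.19]}
{'clock': 0.1, 'qpos': array([-1.36015503e+00,  8.79118664e-02,  1.37209345e+00,  7.60324910e-07,
        1.68362602e+00, -1.03098778e-01]), 'qvel': array([-0.00082324, -0.00211494, -0.00429322,  0.00072507, -0.00126416,
       -0.00250115]), 'effort': array([ 2.77464285e-03, -3.53013790e+01, -3.14217174e+01,  3.40523479e-05,
        7.96722074e-03, -1.71904038e-07]), 'tool_pos': array([ 0.16967315, -0.52285723,  0.30284413]), 'orientation': array([-2.54011193e+00,  1.84631273e+00,  2.38101171e-03]), 'wrist_force': array([ 0.01127154, -0.93375506, -0.84063891]), 'wrist_torque': array([-0.05614559,  0.03447161,  0.01900177]), 'finger_gap': 0.08513773878476807} 0.0539
```

View pics/scene0.png

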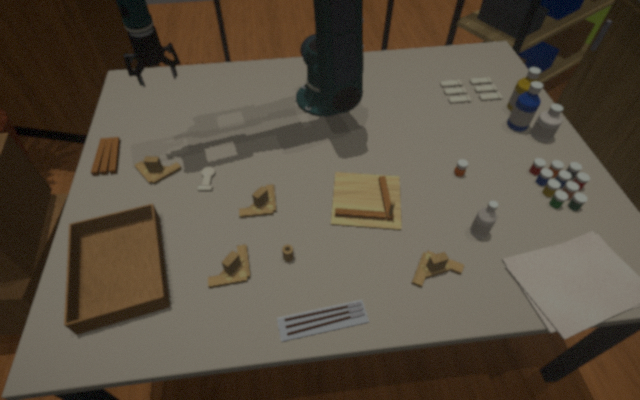

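View pics/top0.png

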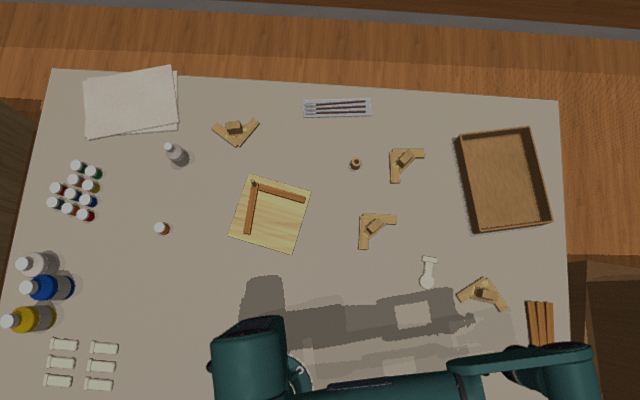

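The scene view shows the board around (367,200), with the dowel near (393,215), and the sleeve at (288,252). There are four squares: (157,168), (258,202), (230,268) and (437,266). In the top view the same squares are at (482,292), (375,228), (405,160) and (235,130). The sleeve is at (355,162), the dowel at (254,182), the fish at (429,270), the glue at (175,153) and the jar at (161,228).

```bash
cat > h.py <<'E'
import numpy as np,cv2
from plant import arm
C={n:arm.camera_model(n) for n in("scene","top")}
def ray(n,uv):
    c=C[n];M=np.array(c["mtx"]);uv=np.atleast_2d(np.float64(uv))
    s=cv2.undistortPoints(uv[:,None],M,np.array([c["k1"],0,0,0.]))[:,0]
    R=np.array(c["R"]);return -R.T@np.array(c["t"]),np.c_[s,np.ones(len(s))]@R
def plane(n,uv,z):
    o,d=ray(n,uv);return o+d*((z-o[2])/d[:,2])[:,None]
def tri(uvs,uvt):
    o1,d1=ray("scene",uvs);o2,d2=ray("top",uvt);r=[]
    for a,b in zip(d1,d2):
        k=np.linalg.lstsq(np.c_[a,-b],o2-o1,rcond=None)[0]
        p,q=o1+k[0]*a,o2+k[1]*b;r.append(np.r_[(p+q)/2,np.linalg.norm(p-q)])
    return np.array(r)
def proj(n,X):
    c=C[n];R=np.array(c["R"]);return cv2.projectPoints(np.float64(X).reshape(-1,1,3),cv2.Rodrigues(R)[0],np.float64(c["t"]),np.array(c["mtx"]),np.array([c["k1"],0,0,0.]))[0][:,0]
E
python3 - <<'E'
from h import *
np.set_printoptions(precision=4,suppress=True)
for k,uv,z in[("A",(482,292),.04),("B",(375,228),.04),("C",(405,160),.04),("D",(235,130),.04),("sleeve",(355,162),.046),("dowel",(254,182),.081),("fish",(429,270),.01),("glue",(175,153),.1),("jar",(161,228),.05)]:
    p=plane("top",uv,z)[0];print(k,p,np.hypot(*p[:2]))
t=np.load("pics/top0.npz")["p"][:,:,::-1];s=np.load("pics/scene0.npz")["p"][:,:,::-1]
r=lambda i,x,y,w,h,k:cv2.resize(i[y:y+h,x:x+w],None,fx=k,fy=k,interpolation=cv2.INTER_CUBIC)
cv2.imwrite("pics/c1.png",cv2.convertScaleAbs(r(t,225,145,200,120,4),alpha=1.4))
cv2.imwrite("pics/c2.png",cv2.convertScaleAbs(r(s,225,160,200,120,4),alpha=1.4))
E
```

```text
A [ 0.3149 -0.5744  0.04  ] 0.6550341380542184
B [ 0.4793 -0.2582  0.04  ] 0.5444077775115511
C [ 0.6956 -0.3411  0.04  ] 0.7747374818999857
D [0.7559 0.1896 0.04  ] 0.7793459622917605
sleeve [ 0.6764 -0.1881  0.046 ] 0.7020800323319509
dowel [0.5837 0.1059 0.081 ] 0.593253032009501
fish [ 0.3692 -0.4277  0.01  ] 0.5650616070265829
glue [0.6502 0.3433 0.1   ] 0.7352612499947966
jar [0.4332 0.3707 0.05  ] 0.5701747444956942
```

View pics/c1.png

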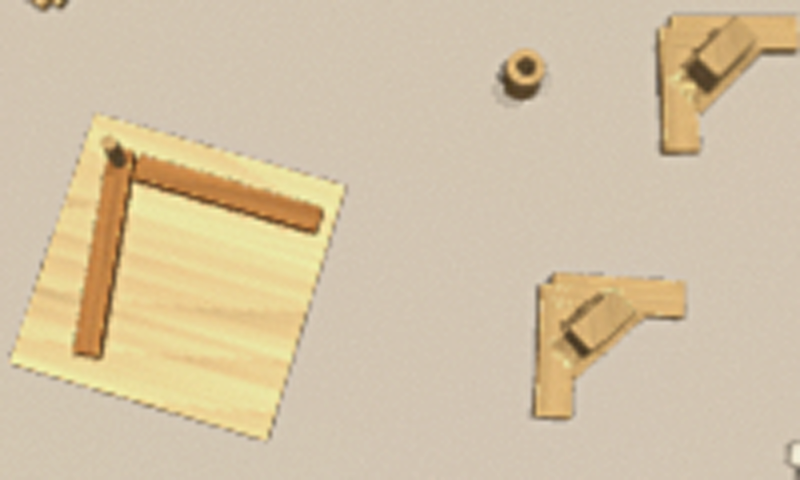

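View pics/c2.png

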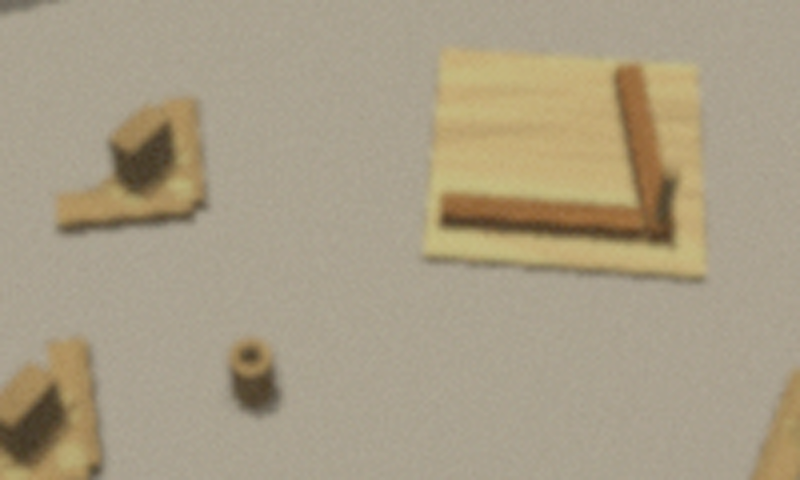

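B is the square meant: it lies 0.544 m from the base, against 0.655, 0.775 and 0.779 m for A, C and D. The crop confirms it at crop (600,330), with the heel at upper left. The upper strip lies parallel to the board edge, so it is the fixed one, and the left strip is the leaning one. The sleeve bore is at top (356.5,161.7) and scene (287,248.4). Next I measure precisely.

```bash
cat > meas.py <<'E'
from h import *
np.set_printoptions(precision=4,suppress=True)
def contour(img,x,y,lo,hi):   # biggest colour blob holding pixel, upsampled x4
    k=4;b=cv2.resize(img,None,fx=k,fy=k,interpolation=cv2.INTER_CUBIC)
    m=cv2.inRange(cv2.cvtColor(b,cv2.COLOR_RGB2HSV),lo,hi)
    m=cv2.morphologyEx(m,cv2.MORPH_CLOSE,np.ones((9,9)))
    n,l=cv2.connectedComponents(m);m=np.uint8(l==l[y*k,x*k])
    c=max(cv2.findContours(m,cv2.RETR_EXTERNAL,cv2.CHAIN_APPROX_NONE)[0],key=cv2.contourArea)[:,0]
    return (c+.5)/k-.5
def board(img,n,px):
    c=contour(img,*px,(12,70,40),(35,255,255));w=plane(n,c,.009)[:,:2]
    return cv2.minAreaRect(np.float32(w*1000))
E
python3 - <<'E'
from meas import *
I={n:np.load(f"pics/{n}0.npz")["p"] for n in C}
for n,px in(("scene",(350,190)),("top",(275,225))):
    h=cv2.cvtColor(I[n],cv2.COLOR_RGB2HSV)
    print(n,"hsv board",h[px[1],px[0]],"bg",h[px[1],px[0]-60],board(I[n],n,px))
print(I["top"].shape)
h=cv2.cvtColor(I["top"],cv2.COLOR_RGB2HSV);print("sq",h[221,365],h[232,363],"grip",h[226,376],"sleeve",h[157,356])
print("sleeve",tri([(287,248.4)],[(356.5,161.7)]),"dowel",tri([(225+668/4,160+178/4)],[(225+109/4,145+143/4)]))
b=cv2.resize(I["top"][150:172,345:367],None,fx=18,fy=18,interpolation=cv2.INTER_CUBIC)
b2=cv2.resize(I["top"][175:197,243:265],None,fx=18,fy=18,interpolation=cv2.INTER_CUBIC)
c=cv2.resize(I["scene"][240:262,277:299],None,fx=18,fy=18,interpolation=cv2.INTER_CUBIC)
c2=cv2.resize(I["scene"][198:220,382:404],None,fx=18,fy=18,interpolation=cv2.INTER_CUBIC)
g=np.vstack([np.hstack([b,b2]),np.hstack([c,c2])]);g=cv2.resize(g,(600,600))
cv2.imwrite("pics/c3.png",cv2.convertScaleAbs(g[:,:,::-1],alpha=1.5))
E
```

```text
scene hsv board [ 21  96 138] bg [ 19  39 123] ((511.4139404296875, 63.19800567626953), (205.66868591308594, 210.02548217773438), 77.56932830810547)
top hsv board [ 22  91 168] bg [ 17  39 150] ((507.48419189453125, 61.89427947998047), (205.9001007080078, 206.10745239257812), 77.41937255859375)
(400, 640, 3)
sq [ 21 100 155] [ 18 117 150] grip [ 18 115 148] sleeve [ 18 100 153]
sleeve [[ 0.6787 -0.1913  0.0432  0.0029]] dowel [[0.5895 0.1139 0.0721 0.0017]]
```

View pics/c3.png

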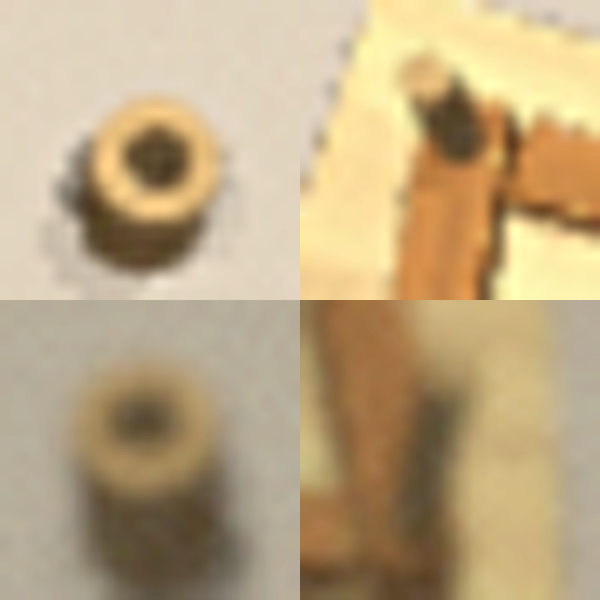

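```bash
cat >> meas.py <<'E'
def square(img,px,p0,yaw0,lo=(12,70,60),hi=(28,255,255),z=(.014,0.)):
    c=contour(img,*px,lo,hi);p=np.array(p0,float);yaw=yaw0
    for it in range(6):
        R=np.array([[np.cos(yaw),-np.sin(yaw)],[np.sin(yaw),np.cos(yaw)]])
        a=(plane("top",c,z[0])[:,:2]-p)@R;b=(plane("top",c,z[1])[:,:2]-p)@R
        t=.012 if it<3 else .004
        sa=a[(abs(a[:,0]-.042)<t)&(a[:,1]<.028)&(a[:,1]>-.06)];sb=b[(abs(b[:,1]-.042)<t)&(b[:,0]<.028)&(b[:,0]>-.06)]
        fa=np.polyfit(sa[:,1],sa[:,0],1);fb=np.polyfit(sb[:,0],sb[:,1],1)
        d=(fb[0]-fa[0])/2; p=p+R@np.array([np.polyval(fa,0)-.042,np.polyval(fb,0)-.042]);yaw+=d
    return p,yaw,(fa[0],fb[0],len(sa),len(sb))
E
python3 - <<'E'
from meas import *
for n in C: print(n,"cam",-np.array(C[n]["R"]).T@np.array(C[n]["t"]))
I={n:np.load(f"pics/{n}0.npz")["p"] for n in C}
S=[(287.2,248.4),(392.2,203.4)];T=[(355.94,161.15),(251.66,180.)]
print(tri(S,T)); print(plane("top",T,.046)[0],plane("top",T,.081)[1]);print(plane("scene",S,.046)[0],plane("scene",S,.081)[1])
print(square(I["top"],(364,232),(.479,-.258),-.05))
gS=proj("scene",[.479,-.258,.064]);print(gS)
print(arm.read_state()["tool_pos"],cv2.Rodrigues(arm.read_state()["orientation"])[0])
# strip (stud) angle: orange mask
c=contour(I["top"],249,215,(5,140,50),(14,255,255));w=plane("top",c,.027)[:,:2];print(len(c),cv2.minAreaRect(np.float32(w*1000)))
h=cv2.cvtColor(I["top"],cv2.COLOR_RGB2HSV);print(h[215,249],h[193,280])
E
```

```text
scene cam [ 1.2708 -0.1873  0.9866]
top cam [ 0.2902 -0.1059  1.2782]
[[ 0.6798 -0.1901  0.0447  0.0016]
 [ 0.5901  0.1141  0.0779  0.0004]]
[ 0.6793 -0.1908  0.046 ] [0.5893 0.1134 0.081 ]
[ 0.6806 -0.1893  0.046 ] [0.5924 0.1133 0.081 ]
(array([ 0.4856, -0.2556]), np.float64(0.004722247881349376), (np.float64(0.004283904631005605), np.float64(0.004283904631005362), 115, 115))
[[257.8578 189.1794]]
[ 0.1697 -0.5229  0.3028] [[ 0.3086 -0.9512 -0.0004]
 [-0.9512 -0.3086  0.002 ]
 [-0.002  -0.0002 -1.    ]]
1149 ((503.39886474609375, 54.62693405151367), (165.5247802734375, 155.56320190429688), 77.26815795898438)
[ 14 161 141] [ 15 161 136]
```

```bash
cat > g.py <<'E'
import sys
from h import *
from scipy.spatial.transform import Rotation as Ro
np.set_printoptions(precision=4,suppress=True)
def st():
    s=arm.read_state();R=Ro.from_rotvec(s["orientation"]).as_matrix();p=np.array(s["tool_pos"]);h=p+R[:,2]*arm.hold_point_z
    print("t%.2f hold"%s["clock"],h,"yaw %.2f tilt %.4f"%(np.degrees(np.arctan2(R[1,0],R[0,0])),np.hypot(*R[:2,2])),"gap %.4f"%s["finger_gap"],"F",np.round(s["wrist_force"],2),"T",np.round(s["wrist_torque"],3),"q6 %.2f"%s["qpos"][5]);return p,R,h
def goal(x,y,z,deg):
    p,R,h=st();c,s=np.cos(np.radians(deg)),np.sin(np.radians(deg))
    G=np.array([[c,s,0],[s,-c,0],[0,0,-1.]]);t=np.array([x,y,z])-G[:,2]*arm.hold_point_z
    print("row mm",np.round(R.T@(t-p)*1000,1),"rot",np.round(Ro.from_matrix(R.T@G).as_rotvec(),4))
if __name__=="__main__":
    a=list(map(float,sys.argv[1:]))
    for i in range(0,len(a),4): goal(*a[i:i+4])
    if not a: st()
E
python3 g.py .68 -.190 .13 90 .6 -.25 .2 10
```

```text
t0.10 hold [ 0.1697 -0.5227  0.2489] yaw -72.02 tilt 0.0020 gap 0.0851 F [ 0.01 -0.93 -0.84] T [-0.056  0.034  0.019] q6 -0.10
row mm [-158.9 -588.1  119.4] rot [-0.0029  0.0002 -2.8279]
t0.10 hold [ 0.1697 -0.5227  0.2489] yaw -72.02 tilt 0.0020 gap 0.0851 F [ 0.01 -0.93 -0.84] T [-0.056  0.034  0.019] q6 -0.10
row mm [-126.6 -493.5   49.3] rot [-0.0016  0.0015 -1.4316]
```

Request:
play_rows(targets="-126 -493 49 0 0 -1.43 1;-126 -493 49 0 0 -1.43 1;-126 -493 49 0 0 -1.43 1;-126 -493 49 0 0 -1.43 1;-126 -493 49 0 0 -1.43 1;-126 -493 49 0 0 -1.43 1;-126 -493 49 0 0 -1.43 1;-126 -493 49 0 0 -1.43 1;-126 -493 49 0 0 -1.43 1;-126 -493 49 0 0 -1.43 1", squeeze=25)

```text
clock: 1.35
tool_pos: [0.5998, -0.2502, 0.2531]
orientation: [-3.127, -0.272, 0.004]
wrist_force: [-0.4, -0.3, -0.5]
finger_gap: 0.0855
```

```bash
python3 g.py .68 -.190 .13 90
```

```text
t1.35 hold [ 0.5997 -0.2501  0.1992] yaw 9.96 tilt 0.0036 gap 0.0855 F [-0.4  -0.3  -0.54] T [ 0.021  0.012 -0.001] q6 -0.66
row mm [ 89.6 -45.3  69.1] rot [-0.0039 -0.0002 -1.397 ]
```

Request:
play_rows(targets="90 -45 69 0 0 -1.397 1;90 -45 69 0 0 -1.397 1;90 -45 69 0 0 -1.397 1;90 -45 69 0 0 -1.397 1;90 -45 69 0 0 -1.397 1;90 -45 69 0 0 -1.397 1;90 -45 69 0 0 -1.397 1;90 -45 69 0 0 -1.397 1;90 -45 69 0 0 -1.397 1;90 -45 69 0 0 -1.397 1")

```text
clock: 2.6
tool_pos: [0.6798, -0.1914, 0.1844]
orientation: [-2.223, -2.216, 0.0]
wrist_force: [-0.5, 0.5, -1.5]
finger_gap: 0.0853
```

```bash
python3 g.py .68 -.190 .03 90
```

```text
t2.60 hold [ 0.6797 -0.1913  0.1305] yaw 89.83 tilt 0.0033 gap 0.0853 F [-0.47  0.49 -1.46] T [-0.003 -0.056 -0.053] q6 -1.92
row mm [  1.2   0.4 100.5] rot [-0.0025 -0.0021 -0.003 ]
```

Request:
play_rows(targets="1 0 50 0 0 0 1;1 0 100 0 0 0 1;1 0 100 0 0 0 1;1 0 100 0 0 0 1;1 0 100 0 0 0 0.2;1 0 100 0 0 0 0.1;1 0 100 0 0 0 0.1;1 0 100 0 0 0 0.1;1 0 100 0 0 0 0.1;1 0 100 0 0 0 0.1")

```text
clock: 3.85
tool_pos: [0.6801, -0.1903, 0.0858]
orientation: [-2.224, -2.217, -0.001]
wrist_force: [-0.0, 0.3, 6.9]
finger_gap: 0.0297
```

```bash
python3 g.py .590 .1135 .14 90
```

```text
t3.85 hold [ 0.6801 -0.1903  0.0319] yaw 89.83 tilt 0.0015 gap 0.0297 F [-0.04  0.3   6.86] T [ 0.023  0.105 -0.018] q6 -1.92
row mm [ 303.7  -91.1 -107.7] rot [-0.0006 -0.0014 -0.003 ]
```

Request:
play_rows(targets="0 0 -60 0 0 0 0.1;0 0 -108 0 0 0 0.1;60 -18 -108 0 0 0 0.1;120 -36 -108 0 0 0 0.1;180 -54 -108 0 0 0 0.1;240 -72 -108 0 0 0 0.1;280 -84 -108 0 0 0 0.1;304 -91 -108 0 0 0 0.1;304 -91 -108 0 0 0 0.1;304 -91 -108 0 0 0 0.1")

```text
clock: 5.1
tool_pos: [0.5901, 0.1131, 0.1936]
orientation: [-2.224, -2.217, 0.001]
wrist_force: [0.4, -0.2, -0.0]
finger_gap: 0.0291
```

```bash
cat > look.py <<'E'
from g import *
k=sys.argv[1];h=st()[2];out=[]
X=np.array([h[0],h[1],.06]) if len(sys.argv)<4 else np.array(list(map(float,sys.argv[2:5])))
for n in("scene","top"):
    p,_=arm.read_camera(n);np.savez(f"pics/{n}{k}.npz",p=p);u,v=np.int32(proj(n,X)[0])
    c=p[max(v-25,0):v+25,u-25:u+25];print(n,"crop origin",u-25,v-25)
    out.append(cv2.convertScaleAbs(cv2.resize(c,(400,400),interpolation=cv2.INTER_CUBIC),alpha=1.6))
cv2.imwrite(f"pics/{k}.png",np.hstack(out)[:,:,::-1])
E
python3 look.py L1
```

```text
t5.10 hold [0.59   0.1131 0.1397] yaw 89.81 tilt 0.0015 gap 0.0291 F [ 0.37 -0.17 -0.02] T [-0.024  0.011 -0.037] q6 -1.47
scene crop origin 365 182
top crop origin 227 156
```

View pics/L1.png

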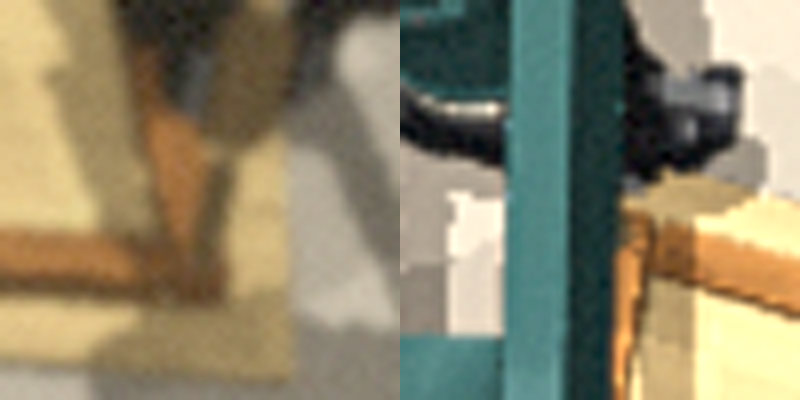

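Run:
```python
from meas import *
s=np.load("pics/sceneL1.npz")["p"]
O=np.array([365,182]);f=lambda P:(proj("scene",P)-O+.5)*8
for dz in(.108,.110): print("sleeve centre",f([.590,.1131,dz+.023]),"bottom front",f([.590+.0135,.1131-.006,dz]),"left/right edge", f([.590-.006,.1131-.0137,.125]),f([.590+.006,.1131+.0137,.125]))
print("dowel top",f([.590,.1135,.081]),f([.592,.1135,.081]),"base",f([.59,.1135,.027]))
g=cv2.cvtColor(s,cv2.COLOR_RGB2GRAY)
for r in range(184,206,2): print(r,g[r,380:408])
```

```text
sleeve centre [[240.9189  78.0623]] bottom front [[223.1848 153.4162]] left/right edge [[194.3415  79.7856]] [[282.419   99.1006]]
sleeve centre [[241.8091  74.2557]] bottom front [[224.0424 149.7458]] left/right edge [[194.3415  79.7856]] [[282.419   99.1006]]
dowel top [[220.5839 169.7581]] [[221.9667 174.2347]] base [[198.9618 262.1705]]
184 [34 29 24 27 25 22 15 27 23 24 24 27 33 40 44 51 51 56 58 60 54 41 30 27
 27 24 27 37]
186 [48 34 30 26 27 25 25 28 20 26 28 31 37 45 48 53 52 47 52 51 50 45 37 29
 35 33 40 66]
188 [52 44 40 43 39 32 28 25 34 38 34 39 46 49 53 51 53 51 53 51 53 44 36 38
 41 45 61 91]
190 [64 50 48 44 42 30 23 29 38 44 52 47 43 49 57 55 51 54 53 49 50 40 40 46
 43 45 61 90]
192 [70 54 53 50 42 35 32 33 42 48 48 47 51 52 56 52 49 55 54 51 48 41 41 46
 46 50 58 73]
194 [74 59 51 49 48 45 39 39 48 49 48 44 50 53 52 52 54 53 52 51 44 44 48 55
 64 62 67 69]
196 [77 68 60 57 63 61 62 61 58 56 48 49 51 56 54 54 52 52 54 57 59 63 64 67
 68 68 68 68]
198 [80 71 59 64 74 80 77 75 73 64 53 55 53 56 52 56 51 59 67 77 75 70 70 67
 67 68 67 64]
200 [ 86  75  65  66  78  81  78  75  75  78  78  77  72  67  66  69  80  89
 100 101  97  91  88  87  80  74  70  70]
202 [ 90  90  81  74  72  81  80  78  74  78  72  70  66  66  82 101 112 114
 114 111 105 107 107 107 105  97  87  74]
204 [ 88  93  95  81  73  78  77  74  77  73  65  57  53  59  82 106 115 119
 117 117 115 113 110 109 108 105 100  84]
```

Request:
play_rows(targets="0 0 25 0 0 0 0.1;0 0 42 0 0 0 0.1;0 0 45 0 0 0 0.1;0 0 47 0 0 0 0.1;0 0 49 0 0 0 0.1;0 0 51 0 0 0 0.1;0 0 53 0 0 0 0.1;0 0 55 0 0 0 0.1;0 0 57 0 0 0 0.1;0 0 57 0 0 0 0.1")

```text
clock: 6.45
tool_pos: [0.5937, 0.1133, 0.1398]
orientation: [2.226, 2.213, 0.016]
wrist_force: [4.6, 4.9, 5.7]
finger_gap: 0.0283
```

```bash
python3 look.py L2
python3 - <<'E'
from h import *
s=np.load("pics/sceneL2.npz")["p"];g=cv2.cvtColor(s,cv2.COLOR_RGB2GRAY)
for r in range(192,220,2): print(r,g[r,380:408])
E
```

```text
t6.45 hold [0.5942 0.1135 0.0859] yaw 89.66 tilt 0.0107 gap 0.0283 F [4.64 4.88 5.68] T [ 0.825 -0.862 -0.034] q6 -1.47
scene crop origin 366 183
top crop origin 227 155
192 [34 33 38 44 40 32 26 25 25 22 22 26 23 26 36 36 42 46 46 35 30 26 30 24
 24 22 28 29]
194 [23 30 30 31 23 28 21 26 23 25 27 27 31 37 49 57 61 65 60 45 26 25 25 28
 33 22 25 26]
196 [31 25 28 29 26 25 22 28 25 26 26 32 37 43 49 52 55 55 51 42 30 26 20 29
 22 23 26 29]
198 [21 24 26 29 29 31 28 25 26 24 37 45 47 47 50 46 49 52 47 49 39 24 29 25
 28 31 44 49]
200 [35 39 37 32 31 21 21 29 33 34 45 52 50 51 55 49 53 52 54 52 47 40 35 37
 42 53 63 67]
202 [85 87 75 48 26 30 33 37 38 40 44 52 54 55 54 53 55 53 47 47 46 46 43 52
 70 69 68 66]
204 [104 111  97  67  35  29  36  49  48  45  43  50  48  53  50  52  51  49
  43  38  41  44  47  74  91  93  75  70]
206 [ 95 105 103  78  50  41  47  49  46  47  48  49  50  52  55  49  52  47
  39  45  57  67  78  91 103  99  88  76]
208 [ 93  97 103  98  76  51  52  52  46  48  50  52  47  53  63  72  85  86
  76  73  81  97 104 107 106 105 100  82]
210 [ 84  88  91  97  83  62  62  62  60  53  51  55  62  84 101 111 112 113
 112 113 106 105 104 108 109 107 103  98]
212 [ 52  52  53  54  60  53  56  62  60  53  51  52  67  91 110 115 117 115
 117 118 112 107 106 106 108 108 111 105]
214 [ 46  46  47  49  47  46  48  48  46  49  52  50  56  82 104 114 114 115
 117 115 111 106 107 108 108 108 108 109]
216 [ 48  48  49  47  49  47  46  47  44  51  49  49  52  66  89  98 102 100
 101 101 101  98 105 109 109 109 108 109]
218 [ 53  46  52  47  54  52  51  48  46  45  45  47  51  54  65  66  68  69
  69  69  77  90 101 106 107 108 110 110]
```

View pics/L2.png

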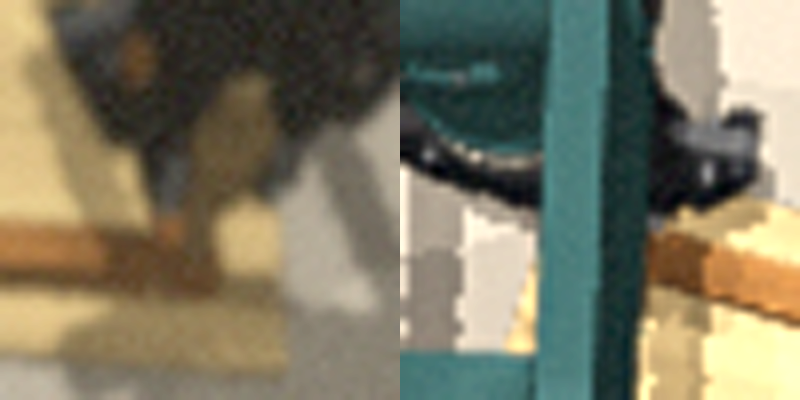

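Run:
```python
from h import *
O=np.array([366,183]);f=lambda P:(proj("scene",P)-O+.5)*8
a=np.linspace(0,6.28,40)
for zb in(.054,.068,.081):
  for z in(zb,zb+.046):
    e=f(np.c_[.5942+.015*np.cos(a),.1135+.015*np.sin(a),0*a+z]);print(zb,z,"c",f([.5942,.1135,z])[0].round(),"x",e[:,0].min().round(),e[:,0].max().round(),"y",e[:,1].min().round(),e[:,1].max().round())
print(f([.59,.1135,.081]),f([.59,.1135,.027]))
```

```text
0.054 0.054 c [204. 218.] x 162.0 247.0 y 185.0 252.0
0.054 0.1 c [224. 137.] x 179.0 268.0 y 103.0 171.0
0.068 0.068 c [210. 194.] x 167.0 253.0 y 160.0 228.0
0.068 0.114 c [230. 111.] x 185.0 274.0 y 77.0 146.0
0.081 0.081 c [215. 171.] x 172.0 259.0 y 138.0 205.0
0.081 0.127 c [235.  87.] x 190.0 280.0 y 53.0 122.0
[[212.58388283 161.75809138]] [[190.96177255 254.17052305]]
```

Request:
play_rows(targets="0 0 -10 0 0 0 0.1;0 0 -20 0 0 0 0.1;0 0 -25 0 0 0 0.1;0 0 -25 0 0 0 0.1;0 0 -25 0 0 0 0.1;0 0 -25 0 0 0 0.1;0 0 -25 0 0 0 0.1;0 0 -25 0 0 0 0.1;0 0 -25 0 0 0 0.1;0 0 -25 0 0 0 0.1")

```text
clock: 7.8
tool_pos: [0.5934, 0.1132, 0.1648]
orientation: [2.226, 2.213, 0.016]
wrist_force: [1.0, -0.5, 0.2]
finger_gap: 0.0285
```

```bash
sed -i 's/X=np.array(\[h\[0\],h\[1\],.06\])/X=np.array([.59,.1135,.09])/' look.py; python3 look.py L3
```

```text
t7.80 hold [0.5939 0.1134 0.1109] yaw 89.67 tilt 0.0105 gap 0.0285 F [ 1.   -0.47  0.2 ] T [-0.044 -0.003 -0.015] q6 -1.47
scene crop origin 367 175
top crop origin 226 153
```

View pics/L3.png

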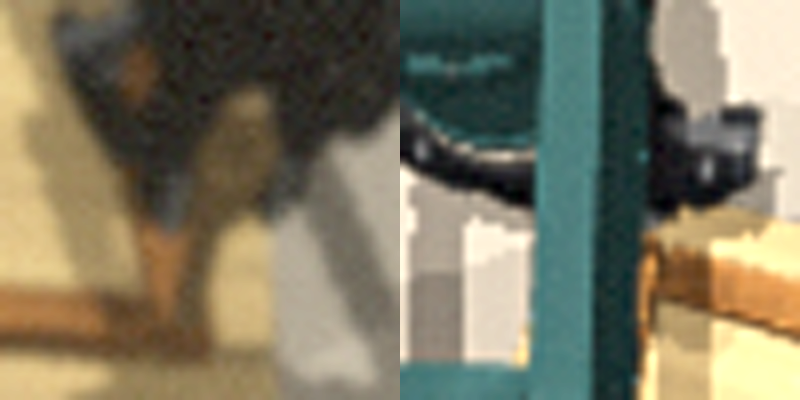

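```bash
cat > cloud.py <<'E'
from g import *
def cloud(n="scene"):
    p,d=arm.read_camera(n);v,u=np.nonzero(d>0);o,r=ray(n,np.c_[u,v]);c=C[n]
    return o+r*d[v,u][:,None],p[v,u],np.c_[u,v]
if __name__=="__main__":
    h=st()[2];P,c,uv=cloud()
    m=(abs(P[:,0]-h[0])<.025)&(abs(P[:,1]-h[1])<.028)&(P[:,2]>.03)&(P[:,2]<.16)
    P,c,uv=P[m],c[m],uv[m];i=np.lexsort((uv[:,0],uv[:,1]))
    for v in np.unique(uv[:,1]):
        k=uv[:,1]==v;print(v," ".join("%d:%d,%d,%d/%d"%(a,*(b*1000).round(),s) for a,b,s in zip(uv[k][:,0],P[k],cv2.cvtColor(c[k][None],cv2.COLOR_RGB2HSV)[0,:,1])))
E
python3 cloud.py
```

```text
t7.90 hold [0.594  0.1134 0.111 ] yaw 89.67 tilt 0.0106 gap 0.0288 F [-0.2   0.52 -0.72] T [ 0.002  0.033 -0.009] q6 -1.47
183 386:581,88,158/97
184 386:582,88,155/101
185 386:584,88,153/134 387:588,89,159/123
186 386:585,88,151/135 387:591,88,158/80
187 385:583,86,145/150 386:587,88,149/96 387:585,91,146/29 388:597,89,160/64 389:595,93,157/18 401:586,130,141/46 402:600,126,158/79
188 386:587,88,145/102 387:585,92,142/20 388:598,89,158/198 401:589,129,142/55 402:602,126,157/104
189 386:590,88,145/62 387:589,91,142/53 388:602,88,158/58 395:590,113,140/125 396:593,114,144/109 397:591,118,140/113 398:591,121,141/124 401:590,130,137/53 402:591,132,139/23 407:609,137,160/39
190 386:594,87,145/85 387:594,90,144/60 388:601,89,153/64 395:591,113,137/125 396:593,115,139/119 397:591,118,137/108 398:593,121,138/113 399:595,122,141/100 400:586,129,130/91 401:590,130,133/98 402:597,130,142/107 403:610,126,158/46 404:611,129,159/66 405:611,132,158/22 406:608,135,155/34 407:606,139,151/41
191 386:597,86,145/78 387:598,88,145/56 388:607,87,157/70 392:610,97,158/67 393:610,100,157/106 394:593,110,136
[... 5205 characters left out ...]
 391:594,112,67/111 392:596,114,69/110 393:597,116,70/112
208 390:592,110,59/122 391:595,112,64/130 392:594,115,62/102 393:597,117,66/105
209 390:592,111,55/140 391:595,112,59/134 392:595,116,58/106 393:592,120,54/107
210 387:576,109,30/149 389:588,110,46/134 390:593,111,52/120 391:594,113,53/113 392:596,116,55/107 393:594,119,52/105
211 389:591,110,44/131 390:596,110,52/106 391:595,114,49/125 392:596,116,51/107
212 389:592,110,41/117 390:595,111,46/107 391:596,114,46/106 392:593,118,42/118
213 389:593,110,38/119 390:594,113,39/111 391:594,116,38/105 392:596,118,40/117
214 389:592,111,31/130 390:596,112,37/115 391:597,115,37/113
215 390:596,113,32/130 391:596,116,30/122
216 382:596,90,31/145
```

The depth picture shows the sleeve slipped up about 11 mm and tilted about 0.3 rad in the jaws. It caught on the dowel rim, and the dowel is at about (0.590, 0.1145). I'll stand it on free table at (0.68, -0.06), let it right itself, and regrip it harder and lower.

```bash
python3 g.py .68 -.06 .135 90 .68 -.06 .025 90
```

```text
t7.95 hold [0.594  0.1134 0.111 ] yaw 89.67 tilt 0.0105 gap 0.0285 F [-0.37 -0.71 -1.09] T [-0.014 -0.036  0.001] q6 -1.47
row mm [-172.5   87.8  -24.1] rot [ 0.0093 -0.005  -0.0058]
t7.95 hold [0.594  0.1134 0.111 ] yaw 89.67 tilt 0.0105 gap 0.0285 F [-0.37 -0.71 -1.09] T [-0.014 -0.036  0.001] q6 -1.47
row mm [-173.    86.8   85.9] rot [ 0.0093 -0.005  -0.0058]
```

Request:
play_rows(targets="0 0 -24 0.009 -0.005 0 0.1;-60 30 -24 0.009 -0.005 -0.006 0.1;-120 60 -24 0.009 -0.005 -0.006 0.1;-173 88 -24 0.009 -0.005 -0.006 0.1;-173 88 -24 0.009 -0.005 -0.006 0.1;-173 87 30 0.009 -0.005 -0.006 0.1;-173 87 75 0.009 -0.005 -0.006 0.1;-173 87 84 0.009 -0.005 -0.006 0.1;-173 87 84 0.009 -0.005 -0.006 0.1;-173 87 84 0.009 -0.005 -0.006 0.1")

```text
clock: 9.2
tool_pos: [0.6819, -0.0598, 0.0841]
orientation: [2.217, 2.219, 0.005]
wrist_force: [0.7, -0.9, 1.1]
finger_gap: 0.0285
```

Request:
play_rows(targets="0 0 0 0 0 0 0.38;0 0 0 0 0 0 0.4;0 0 0 0 0 0 0.45;0 0 0 0 0 0 0.5;0 0 0 0 0 0 0.6;0 0 0 0 0 0 0.6;0 0 -40 0 0 0 1;0 0 -80 0 0 0 1;0 0 -80 0 0 0 1;0 0 -80 0 0 0 1")

```text
clock: 10.45
tool_pos: [0.6812, -0.0597, 0.1635]
orientation: [2.218, 2.219, 0.005]
wrist_force: [-0.1, -0.5, -0.3]
finger_gap: 0.0855
```

```bash
cat > cyl.py <<'E'
from cloud import *
from scipy.optimize import least_squares
# fit upright sleeve side/top from scene depth near given x y z-range
x,y,z0,z1=map(float,sys.argv[1:5]);st();P,c,uv=cloud()
S=cv2.cvtColor(c[None],cv2.COLOR_RGB2HSV)[0]
m=(np.hypot(P[:,0]-x,P[:,1]-y)<.03)&(P[:,2]>z0)&(P[:,2]<z1)&(S[:,1]>85)
Q=P[m];print(m.sum(),"z",np.percentile(Q[:,2],[1,50,99]))
f=least_squares(lambda a:np.hypot(Q[:,0]-a[0]-a[2]*(Q[:,2]-Q[:,2].mean()),Q[:,1]-a[1]-a[3]*(Q[:,2]-Q[:,2].mean()))-.015,[x,y,0,0],loss="soft_l1",f_scale=.002)
print("axis xy",f.x[:2],"tilt",f.x[2:],"rms",np.sqrt(np.mean(f.fun**2)),"at z",Q[:,2].mean())
E
python3 cyl.py .68 -.06 .008 .036
```

```text
t10.45 hold [ 0.6814 -0.0598  0.1096] yaw 90.03 tilt 0.0051 gap 0.0855 F [-0.09 -0.52 -0.26] T [-0.052 -0.022 -0.015] q6 -1.74
53 z [0.0125 0.026  0.0355]
axis xy [ 0.6759 -0.0627] tilt [ 0.052  -0.3652] rms 0.0032740647425078388 at z 0.02526695936737463
```

Run:
```python
from cloud import *
P,c,uv=cloud();S=cv2.cvtColor(c[None],cv2.COLOR_RGB2HSV)[0]
m=(abs(P[:,0]-.68)<.04)&(abs(P[:,1]+.06)<.04)&(P[:,2]>.008)&(P[:,2]<.07)
for v in np.unique(uv[m][:,1]):
    k=m&(uv[:,1]==v);print(v," ".join("%d:%d,%d,%d/%d"%(a,*(b*1000).round(),s) for a,b,s in zip(uv[k][:,0],P[k],S[k][:,1])))
```

```text
238 333:665,-63,49/76 334:665,-61,48/83 335:665,-58,48/90 336:665,-55,48/80 337:665,-52,47/66
239 331:664,-69,44/61 332:666,-66,46/82 333:666,-64,46/103 334:666,-61,46/99 335:668,-58,47/105 336:668,-56,46/101 337:667,-53,45/98 338:668,-50,47/92
240 330:667,-72,44/59 331:668,-69,45/83 332:670,-67,47/86 333:668,-64,44/100 334:670,-61,46/117 335:669,-58,44/121 336:671,-56,47/111 337:671,-53,46/104 338:670,-50,45/107 339:672,-48,47/77
241 330:672,-73,46/68 331:671,-70,45/103 332:672,-67,46/125 333:669,-64,41/107 334:668,-61,38/110 335:666,-58,34/106 336:669,-55,39/102 337:672,-53,42/112 338:677,-52,50/117 339:675,-49,47/83 340:676,-46,47/59
242 330:677,-73,49/65 331:674,-70,45/92 332:674,-67,44/106 333:669,-64,35/123 334:666,-60,30/112 335:667,-58,31/112 336:669,-55,34/102 337:673,-53,40/108 338:680,-52,50/91 339:678,-49,47/95 340:677,-46,45/63
243 330:678,-73,46/79 331:680,-71,48/88 332:677,-68,44/121 333:669,-64,31/101 334:666,-60,25/96 335:669,-58,29/112 336:671,-56,32/104 337:673,-53,34/93 338:679,-52,44/100 339:682,-50,48/99 340:679,-46,43/57
244 330:681,-74,46/73 331:681,-71,45/98 
[... 1146 characters left out ...]
688,-53,28/99 339:688,-50,27/75
250 330:681,-73,15/87 331:685,-71,21/106 332:686,-69,23/107 333:688,-66,26/108 334:690,-64,28/109 335:689,-61,26/109 336:689,-58,26/100 337:690,-56,27/108 338:688,-52,23/100 339:683,-48,14/75
251 330:681,-73,10/73 331:685,-71,16/108 332:687,-69,19/109 333:689,-66,22/116 334:689,-63,20/132 335:692,-61,25/112 336:690,-58,21/106 337:688,-55,18/106 338:688,-52,17/98 339:683,-48,9/77
252 331:685,-71,11/92 332:687,-68,14/113 333:687,-66,13/100 334:690,-64,18/112 335:692,-61,21/109 336:691,-58,18/117 337:690,-55,16/104 338:687,-52,10/80 339:686,-49,8/71
253 332:687,-68,9/103 333:688,-66,10/106 334:690,-63,12/107 335:690,-61,12/101 336:690,-58,11/105 338:691,-52,12/74
```

```bash
python3 g.py .6765 -.06 .026 90
```

```text
t10.55 hold [ 0.6806 -0.0596  0.1079] yaw 90.04 tilt 0.0020 gap 0.0849 F [-0.04  0.1  -0.87] T [0.053 0.016 0.006] q6 -1.74
row mm [-0.4 -4.2 81.9] rot [0.002  0.0002 0.0006]
```

Request:
play_rows(targets="0 -4 40 0 0 0 1;0 -4 82 0 0 0 1;0 -4 82 0 0 0 1;0 -4 82 0 0 0 1;0 -4 82 0 0 0 0.4;0 -4 82 0 0 0 0.3;0 -4 82 0 0 0 0.2;0 -4 82 0 0 0 0.2;0 -4 82 0 0 0 0.2;0 -4 82 0 0 0 0.2", squeeze=60)

```text
clock: 11.8
tool_pos: [0.6772, -0.0598, 0.081]
orientation: [2.219, 2.22, 0.004]
wrist_force: [0.3, -0.6, 6.0]
finger_gap: 0.0278
```

```bash
python3 g.py .591 .114 .13 90
```

```text
t11.80 hold [ 0.6775 -0.0598  0.0271] yaw 90.03 tilt 0.0040 gap 0.0278 F [ 0.34 -0.64  5.98] T [0.074 0.052 0.034] q6 -1.74
row mm [ 173.7  -85.7 -103.3] rot [0.0039 0.0005 0.0006]
```

Request:
play_rows(targets="0 0 -60 0 0 0 0.2;0 0 -103 0 0 0 0.2;50 -25 -103 0 0 0 0.2;100 -50 -103 0 0 0 0.2;150 -75 -103 0.002 0 0 0.2;174 -85 -103 0.004 0 0 0.2;174 -85 -103 0.004 0 0 0.2;174 -85 -103 0.004 0 0 0.2;174 -85 -103 0.004 0 0 0.2;174 -85 -103 0.004 0 0 0.2")

```text
clock: 13.05
tool_pos: [0.5921, 0.1132, 0.1834]
orientation: [2.222, 2.22, -0.001]
wrist_force: [0.1, 0.3, -1.0]
finger_gap: 0.0278
```

```bash
python3 cloud.py | cut -c1-420
```

```text
t13.05 hold [0.5921 0.1132 0.1295] yaw 89.94 tilt 0.0008 gap 0.0278 F [ 0.09  0.34 -1.01] T [-0.023  0.019 -0.039] q6 -1.47
183 402:586,130,158/41
184 396:576,118,145/112 397:580,120,148/101 398:579,123,147/96 402:589,129,158/48
185 388:590,91,160/58 396:579,118,144/104 397:583,119,148/103 398:584,121,148/108 399:584,124,149/100 400:581,128,145/71 401:585,129,149/60 402:591,129,155/60 403:593,131,158/71
186 395:583,114,144/125 396:585,116,147/102 397:585,119,146/123 398:587,121,148/96 399:587,123,148/104 400:590,125,151/91 401:587,129,148/96 402:590,130,150/49 403:596,130,158/81
187 394:582,112,140/87 395:583,115,140/121 396:582,118,139/107 397:582,121,138/128 398:587,121,144/121 399:590,122,148/105 400:593,124,150/119 401:591,128,148/92 402:594,129,151/96 403:597,131,154/53
188 393:591,106,146/108 394:584,112,138/118 395:585,114,139/121 396:584,118,137/115 397:584,120,137/102 398:590,120,144/101 399:594,121,148/117 400:593,124,147/127 401:596,126,150/136 402:595,129,148/147 403:599,130,152/33 406:605,136,159/28 407:603,139,156/43
189 387:600,86,157/61 388:603,88,159/69 391:604,96,16
[... 4768 characters left out ...]
/128 391:594,112,67/130 393:595,117,68/117
208 390:591,110,59/122 391:595,112,64/113 392:596,114,64/105 393:594,118,61/107
209 389:574,116,30/132 390:592,111,55/120 391:598,111,62/109 392:593,116,55/115 393:596,118,60/110
210 389:590,110,48/136 390:589,113,47/105 392:597,115,56/131 393:593,120,50/111
211 388:581,111,31/149 389:591,110,44/133 390:594,111,48/117 391:596,114,50/119 392:597,116,51/113
212 389:592,110,42/133 390:593,112,42/123 391:598,113,48/120 392:597,117,47/113
213 389:592,111,36/122 390:596,112,42/111 391:594,116,38/118 392:595,118,39/113
214 389:594,110,34/116 390:595,113,36/115 391:596,116,36/109 392:595,119,34/129
215 385:594,99,31/156 390:598,112,34/128 391:597,116,32/139
```

```bash
cat > fit2.py <<'E'
from cloud import *
from scipy.optimize import least_squares
def run(zs=(.107,.138),zd=(.035,.074),n=4):
    h=st()[2];A=[cloud() for _ in range(n)]
    P=np.vstack([a[0] for a in A]);c=np.vstack([a[1] for a in A]);S=cv2.cvtColor(c[None],cv2.COLOR_RGB2HSV)[0,:,1]
    for nm,x0,r,z,w in(("sleeve",(h[0]-.002,h[1]),.015,zs,.012),("dowel",(.5905,.114),.006,zd,.0075)):
        m=(P[:,2]>z[0])&(P[:,2]<z[1])&(S>95)&(abs(P[:,1]-x0[1])<w)&(abs(P[:,0]-x0[0])<.022)
        Q=P[m];zm=Q[:,2].mean();f=least_squares(lambda a:np.hypot(Q[:,0]-a[0]-a[2]*(Q[:,2]-zm),Q[:,1]-a[1]-a[3]*(Q[:,2]-zm))-r,[*x0,0,0],loss="soft_l1",f_scale=.001).x
        print(nm,len(Q),"axis",f[:2],"tilt",f[2:],"z",zm,"y extent mid",np.percentile(Q[:,1],[2,98]).mean())
if __name__=="__main__": run(*[tuple(map(float,a.split(","))) for a in sys.argv[1:]])
E
python3 fit2.py
```

```text
t13.10 hold [0.5921 0.1133 0.1295] yaw 89.96 tilt 0.0007 gap 0.0280 F [-0.48 -0.22 -0.84] T [-0.01  -0.     0.005] q6 -1.47
sleeve 245 axis [0.5901 0.113 ] tilt [ 0.0322 -0.1137] z 0.12401772222049516 y extent mid 0.1136926842714594
dowel 138 axis [0.5897 0.1154] tilt [0.0178 0.0042] z 0.055204167861455475 y extent mid 0.11415755171758722
```

Request:
play_rows(targets="1.2 0 8 0 0 0 0.2;1.2 0 14 0 0 0 0.2;1.2 0 18 0 0 0 0.2;1.2 0 20 0 0 0 0.2;1.2 0 22 0 0 0 0.2;1.2 0 24 0 0 0 0.2;1.2 0 25 0 0 0 0.2;1.2 0 26 0 0 0 0.2;1.2 0 26 0 0 0 0.2;1.2 0 26 0 0 0 0.2")

```text
clock: 14.55
tool_pos: [0.5919, 0.1152, 0.1577]
orientation: [2.221, 2.221, -0.0]
wrist_force: [-0.8, -0.8, 0.1]
finger_gap: 0.0283
```

```bash
python3 g.py; python3 fit2.py .09,.118 .035,.07
```

```text
t14.55 hold [0.5919 0.1151 0.1038] yaw 90.01 tilt 0.0006 gap 0.0283 F [-0.84 -0.84  0.12] T [0.027 0.027 0.006] q6 -1.47
t14.55 hold [0.5919 0.1151 0.1038] yaw 90.01 tilt 0.0006 gap 0.0283 F [-0.84 -0.84  0.12] T [0.027 0.027 0.006] q6 -1.47
sleeve 246 axis [0.5902 0.1113] tilt [ 0.047  -0.3739] z 0.10543010324497916 y extent mid 0.11530824731412345
dowel 109 axis [0.5897 0.1151] tilt [ 0.0293 -0.0204] z 0.05050867348065616 y extent mid 0.1143082887270879
```

Request:
play_rows(targets="0 0 2 0 0 0 0.2;0 0 4 0 0 0 0.2;0 0 6 0 0 0 0.2;0 0 8 0 0 0 0.2;0 0 9 0 0 0 0.2;0 0 10 0 0 0 0.2;0 0 11 0 0 0 0.2;0 0 12 0 0 0 0.2;0 0 12 0 0 0 0.2;0 0 12 0 0 0 0.2")

```text
clock: 16.0
tool_pos: [0.5919, 0.1152, 0.1457]
orientation: [2.221, 2.221, -0.0]
wrist_force: [0.4, 0.3, -0.8]
finger_gap: 0.0284
```

```bash
python3 g.py
```

```text
t16.00 hold [0.5919 0.1151 0.0918] yaw 90.01 tilt 0.0005 gap 0.0284 F [ 0.39  0.28 -0.84] T [-0.03  -0.033 -0.018] q6 -1.47
```

No force with the sleeve 16 mm below the dowel top, so it is on. Going down to the frame.

Request:
play_rows(targets="0 0 6 0 0 0 0.2;0 0 12 0 0 0 0.2;0 0 18 0 0 0 0.2;0 0 24 0 0 0 0.2;0 0 28 0 0 0 0.2;0 0 32 0 0 0 0.2;0 0 34 0 0 0 0.2;0 0 36 0 0 0 0.2;0 0 36 0 0 0 0.2;0 0 36 0 0 0 0.2")

```text
clock: 17.25
tool_pos: [0.592, 0.1151, 0.1098]
orientation: [2.221, 2.221, 0.0]
wrist_force: [0.5, -0.5, -0.5]
finger_gap: 0.0283
```

```bash
python3 g.py
```

```text
t17.25 hold [0.5921 0.1151 0.0559] yaw 90.01 tilt 0.0007 gap 0.0283 F [ 0.51 -0.45 -0.47] T [ 0.052 -0.012  0.008] q6 -1.47
```

Request:
play_rows(targets="0 0 1 0 0 0 0.4;0 0 1 0 0 0 0.5;0 0 0 0 0 0 0.7;0 0 0 0 0 0 1;0 0 0 0 0 0 1;0 0 0 0 0 0 1;0 0 -40 0 0 0 1;0 0 -90 0 0 0 1;0 0 -90 0 0 0 1;0 0 -90 0 0 0 1")

```text
clock: 18.5
tool_pos: [0.5918, 0.1151, 0.1996]
orientation: [2.221, 2.221, -0.0]
wrist_force: [-0.2, 0.1, -0.0]
finger_gap: 0.0851
```

```bash
python3 g.py .4856 -.2556 .15 45
python3 - <<'E'
from cloud import *
P,c,uv=cloud();m=(np.hypot(P[:,0]-.59,P[:,1]-.114)<.022)&(P[:,2]>.032)
Q=P[m];print("z pct",np.percentile(Q[:,2],[5,50,90,95,98]));t=Q[(Q[:,2]>.068)&(Q[:,2]<.078)];print(len(t),t.mean(0),t.min(0),t.max(0))
E
```

```text
t18.50 hold [0.5918 0.1151 0.1457] yaw 90.01 tilt 0.0006 gap 0.0851 F [-0.25  0.13 -0.01] T [ 0.04  -0.047  0.014] q6 -1.47
row mm [-370.7 -106.2   -4.1] rot [0.0005 0.0004 0.7855]
z pct [0.0427 0.2384 0.4916 0.4921 0.4925]
67 [0.594  0.1138 0.0725] [0.5768 0.1005 0.0684] [0.6063 0.1301 0.078 ]
```

Request:
play_rows(targets="-60 -17 -4 0 0 0.15 1;-120 -34 -4 0 0 0.3 1;-180 -52 -4 0 0 0.45 1;-240 -69 -4 0 0 0.6 1;-300 -86 -4 0 0 0.785 1;-371 -106 -4 0 0 0.785 1;-371 -106 -4 0 0 0.785 1;-371 -106 -4 0 0 0.785 1;-371 -106 -4 0 0 0.785 1;-371 -106 -4 0 0 0.785 1")

```text
clock: 19.8
tool_pos: [0.4858, -0.2543, 0.2026]
orientation: [-2.9, -1.206, 0.004]
wrist_force: [-0.2, -0.8, 0.5]
finger_gap: 0.0855
```

Run:
```python
from cloud import *
goal(.4856,-.2556,.042,45.3)
# grip block top face from scene depth: check of position/yaw
A=[cloud() for _ in range(2)];P=np.vstack([a[0] for a in A])
m=(np.hypot(P[:,0]-.4856,P[:,1]+.2556)<.04)&(P[:,2]>.058)&(P[:,2]<.070);Q=P[m]
print(len(Q),"z",Q[:,2].mean());print(cv2.minAreaRect(np.float32(Q[:,:2]*1000)),Q.mean(0))
```

```text
t19.80 hold [ 0.4857 -0.2543  0.1487] yaw 45.17 tilt 0.0024 gap 0.0855 F [-0.25 -0.84  0.45] T [-0.022 -0.005  0.025] q6 -1.37
row mm [ -0.9   0.9 106.7] rot [-0.0016  0.0018 -0.0022]
217 z 0.06280935231092324
((489.4093933105469, -253.03683471679688), (27.666852951049805, 45.58769226074219), 43.03988265991211) [ 0.4902 -0.2535  0.0628]
```

Request:
play_rows(targets="2 0 50 0 0 0 1;2 0 95 0 0 0 1;2 0 107 0 0 0 1;2 0 107 0 0 0 1;2 0 107 0 0 0 0.5;2 0 107 0 0 0 0.3;2 0 107 0 0 0 0.1;2 0 107 0 0 0 0.1;2 0 107 0 0 0 0.1;2 0 107 0 0 0 0.1", squeeze=100)

```text
clock: 21.15
tool_pos: [0.4874, -0.2539, 0.0971]
orientation: [2.899, 1.205, -0.002]
wrist_force: [-1.0, 0.3, 5.2]
finger_gap: 0.0228
```

```bash
python3 g.py
```

```text
t21.15 hold [ 0.4874 -0.254   0.0432] yaw 45.14 tilt 0.0020 gap 0.0228 F [-1.    0.35  5.25] T [-0.032  0.093  0.027] q6 -1.37
```

```bash
cat > cf.py <<'E'
from g import *
YAW=-12.5;K=np.array([.5786,.1069])
c,s=np.cos(np.radians(YAW)),np.sin(np.radians(YAW));RC=np.array([[c,-s],[s,c]])
def heel():  # heel in corner frame from tool pose, grip point = hold point
    p,R,h=st();a=np.arctan2(R[1,0],R[0,0])-np.pi/4;r=np.array([[np.cos(a),-np.sin(a)],[np.sin(a),np.cos(a)]])
    k=RC.T@(h[:2]+r@[.042,.042]-K);print("heel in corner frame mm",k*1000,"yaw err deg",np.degrees(a)-YAW);F=arm.read_state()["wrist_force"];print("F corner",RC.T@F[:2],F[2])
def g(hx,hy,z,dyaw=0):
    a=np.radians(YAW+dyaw);r=np.array([[np.cos(a),-np.sin(a)],[np.sin(a),np.cos(a)]])
    P=K+RC@np.array([hx,hy])/1000-r@[.042,.042];goal(P[0],P[1],z,45+YAW+dyaw)
if __name__=="__main__":
    heel();a=list(map(float,sys.argv[1:]))
    for i in range(0,len(a),3): g(*a[i:i+3])
E
python3 cf.py -10 -30 .10
```

```text
t21.15 hold [ 0.4874 -0.254   0.0432] yaw 45.14 tilt 0.0020 gap 0.0228 F [-1.    0.35  5.25] T [-0.032  0.093  0.027] q6 -1.37
heel in corner frame mm [  20.882 -321.877] yaw err deg 12.641533548734417
F corner [-1.0532  0.1248] 5.249816303039789
t21.15 hold [ 0.4874 -0.254   0.0432] yaw 45.14 tilt 0.0020 gap 0.0228 F [-1.    0.35  5.25] T [-0.032  0.093  0.027] q6 -1.37
row mm [ 231.3 -195.2  -57.4] rot [0.0012 0.0016 0.2206]
```

Request:
play_rows(targets="0 0 -30 0 0 0 0.1;0 0 -57 0 0 0 0.1;30 -26 -57 0 0 0.04 0.1;75 -64 -57 0 0 0.08 0.1;120 -101 -57 0 0 0.12 0.1;165 -139 -57 0 0 0.16 0.1;205 -173 -57 0 0 0.2 0.1;231 -195 -57 0.001 0.002 0.221 0.1;231 -195 -57 0.001 0.002 0.221 0.1;231 -195 -57 0.001 0.002 0.221 0.1")

```text
clock: 22.4
tool_pos: [0.5115, 0.0473, 0.1524]
orientation: [3.016, 0.879, -0.003]
wrist_force: [-0.0, -0.4, -3.1]
finger_gap: 0.0229
```

```bash
python3 cf.py -10 -30 .0525
python3 - <<'E'
from cloud import *
# square blob from top view, underside height ~.057
for n in("scene","top"):
    p,_=arm.read_camera(n);cv2.imwrite(f"pics/{n}S.png",p[:,:,::-1]);np.savez(f"pics/{n}S.npz",p=p)
a=cv2.imread("pics/sceneS.png")[140:260,300:440];b=cv2.imread("pics/topS.png")[150:270,220:360]
f=lambda i:cv2.convertScaleAbs(cv2.resize(i,(400,343),interpolation=cv2.INTER_CUBIC),alpha=1.5)
cv2.imwrite("pics/S.png",np.hstack([f(a),f(b)]))
E
```

```text
t22.40 hold [0.5114 0.0473 0.0985] yaw 32.51 tilt 0.0019 gap 0.0229 F [-0.04 -0.4  -3.12] T [-0.035 -0.042 -0.029] q6 -0.59
heel in corner frame mm [-10.6795 -30.7208] yaw err deg 0.00894998276904957
F corner [ 0.048  -0.4025] -3.1159313511910396
t22.40 hold [0.5114 0.0473 0.0985] yaw 32.51 tilt 0.0019 gap 0.0229 F [-0.04 -0.4  -3.12] T [-0.035 -0.042 -0.029] q6 -0.59
row mm [ 1. -0. 46.] rot [-0.0005  0.0018  0.0002]
```

View pics/S.png

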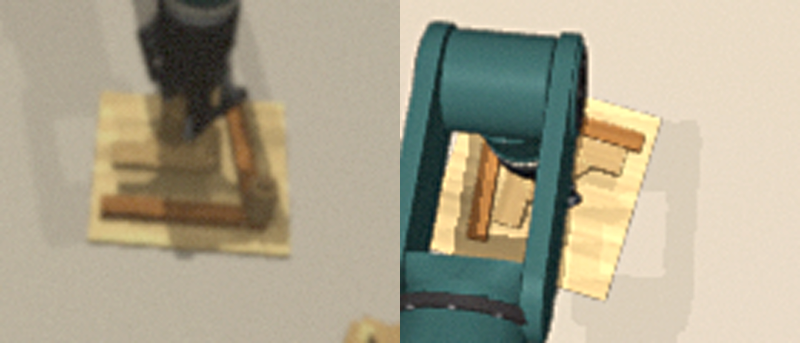

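The square is held level above the board; its front arm is at about (165,168) in the left crop. The sleeve is seated on the dowel at about (258,195). Lowering now.

Request:
play_rows(targets="1 0 15 0 0.002 0 0.1;1 0 30 0 0.002 0 0.1;1 0 38 0 0.002 0 0.1;1 0 42 0 0.002 0 0.1;1 0 45 0 0.002 0 0.1;1 0 46 0 0.002 0 0.1;1 0 47 0 0.002 0 0.1;1 0 47 0 0.002 0 0.1;1 0 47 0 0.002 0 0.1;1 0 47 0 0.002 0 0.1")

```text
clock: 23.75
tool_pos: [0.5129, 0.0472, 0.1062]
orientation: [-3.016, -0.877, -0.003]
wrist_force: [0.1, 0.8, -1.6]
finger_gap: 0.023
```

```bash
python3 cf.py -4 -4 .0515 -4 -25 .0515
```

```text
t23.75 hold [0.513  0.0472 0.0523] yaw 32.41 tilt 0.0019 gap 0.0230 F [ 0.13  0.8  -1.6 ] T [-0.014  0.013 -0.003] q6 -0.58
heel in corner frame mm [ -9.0637 -30.5034] yaw err deg -0.08712868640177618
F corner [-0.0495  0.8111] -1.600883046963739
t23.75 hold [0.513  0.0472 0.0523] yaw 32.41 tilt 0.0019 gap 0.0230 F [ 0.13  0.8  -1.6 ] T [-0.014  0.013 -0.003] q6 -0.58
row mm [ 22.4 -15.1   0.8] rot [ 0.0002 -0.0019 -0.0015]
t23.75 hold [0.513  0.0472 0.0523] yaw 32.41 tilt 0.0019 gap 0.0230 F [ 0.13  0.8  -1.6 ] T [-0.014  0.013 -0.003] q6 -0.58
row mm [ 7.6 -0.2  0.8] rot [ 0.0002 -0.0019 -0.0015]
```

Request:
play_rows(targets="4 -2 1 0 0 0 0.1;8 -4 1.5 0 0 0 0.1;12 -7 1.5 0 0 0 0.1;15 -9 1.5 0 0 0 0.1;18 -11 1.5 0 0 0 0.1;20 -13 1.5 0 0 0 0.1;22 -15 1.5 0 0 0 0.1;22 -15 1.5 0 0 0 0.1;22 -15 1.5 0 0 0 0.1;22 -15 1.5 0 0 0 0.1")

```text
clock: 25.0
tool_pos: [0.5239, 0.0703, 0.1061]
orientation: [3.013, 0.878, 0.002]
wrist_force: [-2.1, -5.1, 5.0]
finger_gap: 0.0229
```

```bash
python3 cf.py 0 -2 .052
```

```text
t25.00 hold [0.5241 0.0701 0.0522] yaw 32.48 tilt 0.0038 gap 0.0229 F [-2.14 -5.12  5.04] T [-0.814  0.792  0.483] q6 -0.54
heel in corner frame mm [-3.2854 -5.7007] yaw err deg -0.016323431478920014
F corner [-0.9819 -5.458 ] 5.03501588233307
t25.00 hold [0.5241 0.0701 0.0522] yaw 32.48 tilt 0.0038 gap 0.0229 F [-2.14 -5.12  5.04] T [-0.814  0.792  0.483] q6 -0.54
row mm [ 5.  -0.1  0.2] rot [ 0.0038 -0.0005 -0.0003]
```

Request:
play_rows(targets="1.5 0 0 0.004 0 0 0.1;2 0.5 0 0.004 0 0 0.1;3 1 0 0.004 0 0 0.1;4 1.5 0 0.004 0 0 0.1;5 2 0 0.004 0 0 0.1;5 2 0 0.004 0 0 0.1;5 2 0 0.004 0 0 0.1;5 2 0 0.004 0 0 0.1;5 2 0 0.004 0 0 0.1;5 2 0 0.004 0 0 0.1")

```text
clock: 26.25
tool_pos: [0.5266, 0.0706, 0.1064]
orientation: [-3.016, -0.88, 0.012]
wrist_force: [-10.7, -4.0, 8.3]
finger_gap: 0.0228
```

```bash
python3 cf.py 0 0 .052
```

```text
t26.25 hold [0.5261 0.0705 0.0525] yaw 32.55 tilt 0.0078 gap 0.0228 F [-10.67  -4.     8.33] T [-0.658  1.642  0.317] q6 -0.54
heel in corner frame mm [-1.3708 -4.8242] yaw err deg 0.04692323168652024
F corner [-9.5556 -6.2109] 8.331261203754208
t26.25 hold [0.5261 0.0705 0.0525] yaw 32.55 tilt 0.0078 gap 0.0228 F [-10.67  -4.     8.33] T [-0.658  1.642  0.317] q6 -0.54
row mm [ 4.  -2.6  0.4] rot [-0.0024  0.0075  0.0008]
```

Request:
play_rows(targets="1.4 0.7 -0.5 0 0.005 0 0.1;1.8 0.4 -0.5 0 0.005 0 0.1;2.5 -0.4 -0.5 0 0.005 0 0.1;3.2 -1 -0.5 0 0.005 0 0.1;4.2 -1.4 -0.5 0 0.005 0 0.1;4.2 -1.4 -0.5 0 0.005 0 0.1;4.2 -1.4 -0.5 0 0.005 0 0.1;4.2 -1.4 -0.5 0 0.005 0 0.1;4.2 -1.4 -0.5 0 0.005 0 0.1;4.2 -1.4 -0.5 0 0.005 0 0.1")

```text
clock: 27.5
tool_pos: [0.5271, 0.0718, 0.1066]
orientation: [3.014, 0.879, -0.018]
wrist_force: [-8.4, -8.9, 5.7]
finger_gap: 0.0228
```

```bash
cat > stud.py <<'E'
from cloud import *
from cf import YAW,K,RC
# stud top-face points -> line fit of strip in corner frame; plate too (scene depth + orange)
A=[cloud() for _ in range(3)];P=np.vstack([a[0] for a in A]);c=np.vstack([a[1] for a in A]);H=cv2.cvtColor(c[None],cv2.COLOR_RGB2HSV)[0]
L=np.c_[(P[:,:2]-K)@RC,P[:,2]];o=(H[:,1]>130)&(H[:,0]<19)&(L[:,2]>.020)&(L[:,2]<.032)
for nm,m,i,j in(("stud",o&(L[:,0]<-.025)&(L[:,0]>-.14)&(abs(L[:,1]-.005)<.03),0,1),("plate",o&(L[:,1]<-.025)&(L[:,1]>-.145)&(abs(L[:,0]-.010)<.02),1,0)):
    Q=L[m];u,v=Q[:,i],Q[:,j];b=np.linspace(u.min(),u.max(),7);mid=[((u>=p)&(u<q)) for p,q in zip(b,b[1:])]
    uu=np.array([u[k].mean() for k in mid if k.sum()>8]);vv=np.array([np.percentile(v[k],[5,95]) for k in mid if k.sum()>8])
    print(nm,len(Q),"slope mid",np.polyfit(uu,vv.mean(1),1),"lo edge",np.polyfit(uu,vv[:,0],1),"hi",np.polyfit(uu,vv[:,1],1))
E
python3 cf.py; python3 stud.py
```

```text
t27.50 hold [0.5266 0.0715 0.0527] yaw 32.54 tilt 0.0117 gap 0.0228 F [-8.42 -8.86  5.7 ] T [-1.529  1.411  0.046] q6 -0.54
heel in corner frame mm [-1.1546 -3.8039] yaw err deg 0.03868519135904158
F corner [ -6.3016 -10.4711] 5.698313859048849
stud 181 slope mid [-0.077  0.004] lo edge [-0.1172 -0.0053] hi [-0.0369  0.0133]
plate 778 slope mid [-0.0117  0.0097] lo edge [-0.0285 -0.0015] hi [0.0051 0.0208]
```

```bash
cat > strip.py <<'E'
from cf import *
def orange(img,n):
    k=4;b=cv2.resize(img,None,fx=k,fy=k,interpolation=cv2.INTER_CUBIC);h=cv2.cvtColor(b,cv2.COLOR_RGB2HSV)
    m=(h[...,1]>130)&(h[...,0]<19)&(h[...,2]>25);v,u=np.nonzero(m);P=plane(n,np.c_[(u+.5)/k-.5,(v+.5)/k-.5],.027)[:,:2]
    return (P-K)@RC*1000
def lines(img,n):
    L=orange(img,n)
    for nm,i,j,lo,hi in(("stud",0,1,-25,30),("plate",1,0,-12,32)):
        Q=L[(L[:,i]<-22)&(L[:,i]>-150)&(L[:,j]>lo)&(L[:,j]<hi)];out=[]
        for a in range(-150,-20,10):
            k=(Q[:,i]>=a)&(Q[:,i]<a+10)
            if k.sum()>30: p=np.percentile(Q[k,j],[4,96]);out.append([a+5,*p])
        out=np.array(out);print(n,nm,"\n",out.round(1).T.tolist())
if __name__=="__main__":
    if len(sys.argv)>1: [lines(np.load(f"pics/{n}{sys.argv[1]}.npz")["p"],n) for n in("scene","top")]
    else: [lines(arm.read_camera(n)[0],n) for n in("scene","top")]
E
python3 strip.py 0; echo NOW; python3 strip.py
```

```text
scene stud 
 [[-135.0, -125.0, -115.0, -105.0, -95.0, -85.0, -75.0, -65.0, -55.0, -45.0, -35.0, -25.0], [-18.6, -20.1, -19.3, -17.8, -16.4, -14.9, -13.5, -11.3, -10.6, -8.5, -7.1, -5.8], [-4.6, -3.2, -1.7, 0.4, 0.3, 3.2, 4.8, 6.6, 7.3, 9.9, 11.3, 11.8]]
scene plate 
 [[-145.0, -135.0, -125.0, -115.0, -105.0, -95.0, -85.0, -75.0, -65.0, -55.0, -45.0, -35.0, -25.0], [4.3, 3.1, 3.9, 3.4, 4.0, 3.6, 4.1, 3.6, 4.0, 3.9, 3.9, 4.0, 4.0], [25.2, 23.1, 24.7, 24.2, 23.5, 24.3, 23.6, 24.9, 25.5, 24.8, 24.6, 24.2, 24.9]]
top stud 
 [[-145.0, -135.0, -125.0, -115.0, -105.0, -95.0, -85.0, -75.0, -65.0, -55.0, -45.0, -35.0, -25.0], [-20.6, -24.1, -22.9, -21.5, -20.1, -17.9, -16.9, -15.0, -14.0, -12.3, -10.7, -9.4, -7.4], [-6.3, -4.5, -3.5, -1.6, 0.2, 1.4, 3.1, 4.4, 5.8, 7.6, 8.8, 10.7, 11.8]]
top plate 
 [[-145.0, -135.0, -125.0, -115.0, -105.0, -95.0, -85.0, -75.0, -65.0, -55.0, -45.0, -35.0, -25.0], [-2.9, -3.2, -3.1, -3.2, -3.0, -2.8, -3.1, -2.8, -3.3, -3.1, -2.8, -3.3, -2.8], [16.0, 16.1, 16.0, 15.9, 16.3, 15.9, 16.2, 16.2, 16.4, 16.1, 16.3, 15.8, 16.4]]
NOW
scene stud 
 [[-135.0, -125.0, -115.0, -75.0, -65.0, -55.0, -45.0, -35.0], [8.5, 7.5, 9.0, 5.2, -1.6, -3.2, -4.0, -2.0], [13.1, 12.7, 15.0, 15.5, 17.7, 16.8, 16.5, 9.3]]
scene plate 
 [[-145.0, -135.0, -125.0, -115.0, -105.0, -95.0, -85.0, -75.0, -65.0, -55.0, -45.0, -35.0, -25.0], [3.4, 3.0, 3.0, 1.0, 0.3, 1.1, 1.2, 1.2, 1.5, 1.8, 2.2, 1.8, 1.4], [23.3, 23.3, 23.9, 25.1, 25.4, 24.5, 23.8, 25.3, 25.6, 26.1, 25.4, 26.3, 27.1]]
top stud 
 [[-125.0, -115.0, -105.0, -95.0, -85.0, -75.0, -65.0, -55.0], [-8.5, -7.6, -6.1, -5.9, -5.8, -5.8, -6.3, -5.1], [13.0, 13.1, 13.4, 13.9, 14.7, 14.5, 14.5, 14.4]]
top plate 
 [[-145.0, -135.0, -125.0, -115.0, -105.0, -95.0, -85.0, -75.0, -65.0, -55.0], [-2.9, -3.4, -3.0, -2.5, -1.8, -1.8, -1.6, -2.0, -2.0, -2.1], [16.1, 16.3, 16.2, 16.1, 16.7, 16.2, 16.4, 16.6, 16.8, 17.0]]
```

Request:
play_rows(targets="2.5 -1.8 -0.5 0 0 0 0.1;3.2 -2.3 -0.5 0 0 0 0.1;4 -2.8 -0.5 0 0 0 0.1;4.6 -3.2 -0.5 0 0 0 0.1;5.3 -3.6 -0.5 0 0 0 0.1;6 -3.9 -0.5 0 0 0 0.1;6 -3.9 -0.5 0 0 0 0.1;6 -3.9 -0.5 0 0 0 0.1;6 -3.9 -0.5 0 0 0 0.1;6 -3.9 -0.5 0 0 0 0.1")

```text
clock: 29.0
tool_pos: [0.5283, 0.0754, 0.107]
orientation: [3.008, 0.878, -0.03]
wrist_force: [-8.6, -10.2, 6.6]
finger_gap: 0.0231
```

```bash
python3 cf.py 0 0 .052;  python3 strip.py
```

```text
t29.00 hold [0.5274 0.0747 0.0531] yaw 32.52 tilt 0.0207 gap 0.0231 F [ -8.57 -10.2    6.62] T [-1.739  1.199  0.012] q6 -0.52
heel in corner frame mm [-1.0405 -0.4714] yaw err deg 0.02491663894213758
F corner [ -6.1543 -11.8158] 6.618056978869802
t29.00 hold [0.5274 0.0747 0.0531] yaw 32.52 tilt 0.0207 gap 0.0231 F [ -8.57 -10.2    6.62] T [-1.739  1.199  0.012] q6 -0.52
row mm [-0.   0.5  1.1] rot [0.0019 0.0206 0.0005]
scene stud 
 [[-125.0, -115.0, -75.0, -65.0, -55.0, -45.0, -35.0], [11.3, 11.0, 9.0, 3.6, -0.3, 1.1, -1.2], [16.0, 16.1, 16.4, 17.8, 16.8, 17.3, 9.8]]
scene plate 
 [[-145.0, -135.0, -125.0, -115.0, -105.0, -95.0, -85.0, -75.0, -65.0, -55.0, -45.0, -35.0, -25.0], [3.4, 3.0, 2.9, 2.4, 0.2, 0.7, 0.8, 0.9, 1.0, 1.7, 1.8, 1.4, -0.3], [22.5, 23.5, 23.5, 22.7, 25.4, 24.5, 24.4, 25.9, 25.7, 25.2, 25.8, 24.1, 26.2]]
top stud 
 [[-125.0, -115.0, -105.0, -95.0, -85.0, -75.0, -65.0, -55.0], [-3.5, -4.9, -2.3, -2.2, -2.7, -2.7, -2.9, -2.6], [16.6, 16.0, 16.5, 16.7, 17.1, 16.5, 16.0, 16.3]]
top plate 
 [[-145.0, -135.0, -125.0, -115.0, -105.0, -95.0, -85.0, -75.0, -65.0, -55.0, -45.0], [-2.9, -3.1, -2.9, -3.3, -1.5, -1.8, -1.3, -2.0, -1.2, -2.2, 5.0], [16.0, 16.4, 16.3, 16.1, 16.7, 16.2, 16.6, 16.5, 16.6, 17.2, 17.4]]
```

The leaning strip now measures about 0 to 0.005 rad from a right angle, and both strips push back (about 6 N on x, 12 N on y). One last check that it holds still, then I hand in.

Run:
```python
from cf import *
from cloud import cloud
heel()
for _ in range(6): P,c,uv=cloud()
heel();print("qvel",np.abs(arm.read_state()["qvel"]).max())
t=P[(np.hypot(P[:,0]-.59,P[:,1]-.1145)<.02)&(P[:,2]>.066)&(P[:,2]<.078)];print("sleeve top",len(t),t.mean(0),(t.min(0)+t.max(0))/2)
L=np.c_[(P[:,:2]-K)@RC,P[:,2]];H=cv2.cvtColor(c[None],cv2.COLOR_RGB2HSV)[0]
m=(L[:,0]>-.026)&(L[:,0]<-.006)&(L[:,1]<-.05)&(L[:,1]>-.105)&(L[:,2]<.035)&(L[:,2]>.012);Q=L[m];print("x arm top",len(Q),"z",np.median(Q[:,2]),"slopes",np.linalg.lstsq(np.c_[Q[:,:2],np.ones(len(Q))],Q[:,2],rcond=None)[0])
for n in C:
    p=arm.read_camera(n)[0];cv2.imwrite(f"pics/f{n}.png",p[:,:,::-1])
a=cv2.imread("pics/fscene.png")[140:240,310:430];b=cv2.imread("pics/ftop.png")[160:260,225:345]
f=lambda i:cv2.convertScaleAbs(cv2.resize(i,(400,333),interpolation=cv2.INTER_CUBIC),alpha=1.5)
cv2.imwrite("pics/F.png",np.hstack([f(a),f(b)]))
```

```text
t29.10 hold [0.5274 0.0747 0.0531] yaw 32.52 tilt 0.0207 gap 0.0225 F [ -7.98 -10.12   5.95] T [-1.755  1.233  0.036] q6 -0.52
heel in corner frame mm [-1.0481 -0.5098] yaw err deg 0.021475881800565588
F corner [ -5.6007 -11.6099] 5.954300065268234
t29.40 hold [0.5274 0.0747 0.0531] yaw 32.53 tilt 0.0207 gap 0.0225 F [-8.43 -9.75  5.27] T [-1.763  1.218  0.022] q6 -0.52
heel in corner frame mm [-1.0604 -0.4743] yaw err deg 0.028865116009527014
F corner [ -6.1251 -11.3422] 5.267501184985136
qvel 0.0011676850990807563
sleeve top 65 [0.5937 0.1135 0.0723] [0.5922 0.115  0.0722]
x arm top 95 z 0.024169443634915355 slopes [-0.0304  0.0328  0.0263]
```

View pics/F.png

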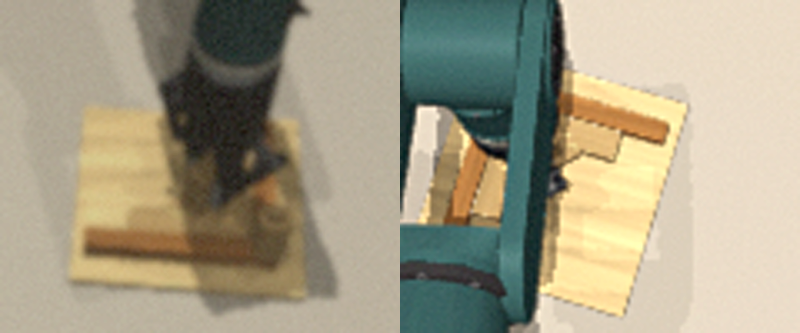

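Run:
```python
from cf import *
from cloud import cloud
p,R,h=st();print("tool z in corner axes",RC.T@R[:2,2])
A=[cloud() for _ in range(6)];P=np.vstack([a[0] for a in A]);L=np.c_[(P[:,:2]-K)@RC,P[:,2]]
for nm,x0,x1,y0,y1,z0,z1 in(("sq arm",-.026,-.006,-.105,-.045,.016,.030),("plate",.003,.018,-.105,-.045,.018,.034),("plate all",.003,.018,-.14,-.03,.018,.034),("board",-.15,-.03,-.155,-.115,.002,.016)):
    Q=L[(L[:,0]>x0)&(L[:,0]<x1)&(L[:,1]>y0)&(L[:,1]<y1)&(L[:,2]>z0)&(L[:,2]<z1)]
    b=np.linspace(y0,y1,7);print(nm,len(Q),"by y",[(round(np.median(Q[(Q[:,1]>=i)&(Q[:,1]<j),2])*1000,1)) for i,j in zip(b,b[1:])])
```

```text
t29.50 hold [0.5274 0.0747 0.0531] yaw 32.52 tilt 0.0207 gap 0.0235 F [-8.7  -9.71  5.46] T [-1.766  1.264  0.011] q6 -0.52
tool z in corner axes [-0.0132 -0.0159]
sq arm 660 by y [np.float64(25.0), np.float64(24.1), np.float64(23.7), np.float64(24.0), np.float64(23.5), np.float64(23.8)]
plate 548 by y [np.float64(26.4), np.float64(26.7), np.float64(26.9), np.float64(26.2), np.float64(26.6), np.float64(26.8)]
plate all 991 by y [np.float64(26.7), np.float64(26.4), np.float64(26.6), np.float64(26.8), np.float64(26.3), np.float64(26.9)]
board 2289 by y [np.float64(8.6), np.float64(8.6), np.float64(8.7), np.float64(8.5), np.float64(8.6), np.float64(8.6)]
```

```bash
python3 -c "
from plant import arm
print(arm.finish_job())"
```

```text
the job is handed in; nothing more can be done
None
```

I handed the job in at about 29.5 s of the 72 s allowed, with the sleeve on the dowel and the square gripped and pressed into the corner. The hand-in gave no verdict.

**Sleeve:** The first try caught on the dowel rim and tilted the sleeve in the jaws. I stood it on free table, regripped it harder and lower, shifted my aim by about 1 mm, and it went on without force. After release its top measured 0.072 m (0.073 m when seated). Its centre was about 1–2 mm from the dowel by depth.

**Square:** I took the one nearest the base, laid it on the board and pressed it into both strips while still gripping it. The last checks showed:
- **Forces:** steady at about 6 N towards the fixed strip and 11 N towards the leaning strip. These wrist readings include some rubbing.
- **Position:** from the tool pose, the heel was about (-1.1, -0.5) mm from the corner and 0.03° out of line with the fixed strip.
- **Leaning strip:** about 0–0.005 rad from a right angle in the top view. The scene view read about 0.012 rad, but the gripper partly hid the strip there.
- **Stillness:** joint speeds were near zero.

**Disagreements:**
- The square sat tilted by about 0.02 rad (limit 0.05), its free end about 1 mm high. The tool pose and the depth profile agree on this.
- One earlier depth fit showed a slope of the opposite sign, about 0.03 rad. The finer repeat did not confirm it.
- The two cameras differ by several millimetres on the fixed strip's position, so I took its place from contact.

I did not re-measure the jar, glue bottle or fish at the end, but the arm never worked near them.

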